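# Lay the tilted pan rest flat

## Robot

A 6-joint arm with a two-finger parallel gripper is mounted at the origin on the work surface. World frame = base frame: x ahead of the robot, y to its left, z up, the work surface at z = 0. Lengths are in mm, angles in rad, forces in N, time in s.
With the tool pointing down it reaches from about 300 to 775 mm from the base axis. Payload 14.6 kg.
Tool frame: the origin (TCP) lies midway between the tips of the shut fingers; the grasp point (between the pads) lies 19 mm behind it (grip_depth is the distance from the TCP to the grasp point, in mm); z points along the fingers, y is the direction in which the jaws open and shut (so a half turn about z gives the same grasp; the last joint's range is limited). The gripper opens to 94 mm and grips with 3 to 60 N. Pads are 16 mm wide; open, the fingers measure 119 mm over their backs; the gripper's body (75 mm by 177 mm) begins 78 mm behind the grasp point.
Start: joints at [-1.34, 0.3, 1.521, -0, 1.321, -0.067], TCP at [161.373, -525.783, 205.446] pointing down, gripper open.
Joint ranges: [-3.03, 3.03], [-0.79, 2.21], [0.23, 2.52], [-1.04, 4.18], [0, 3.07], [-2.55, 2.55]. Speed limits (rad/s): [2.22, 2.22, 2.57, 3.14, 3.14, 3.14].

## Interface

Orientations are given as [roll, pitch, yaw] about the fixed x, y, z axes, in that order (R = Rz(yaw) Ry(pitch) Rx(roll)).
In Python, from cell import read_state, camera, camera_info, sign_off, grip_depth gives the robot as it stands.
- The arm moves only by the tool drive_tool, never from a script. Its argument "motion" is one flat list of numbers, 4 for each row, row after row: the shift along the tool's x, y, z in mm, then the turn about the tool's z in rad. A call has 1 to 8 rows; each row shifts and turns the pose as measured when the row begins, along the tool's axes as they then stand; what a row does not reach is not made up. A row lasts 1/12 s, in which the tool goes at most 41.7 mm and 7.16 degrees, less where a joint would pass 70% of its speed; a pose out of reach is approached as far as the arm can. A call is refused whole if a number of a shift passes 41.7 or a number of a turn 0.125, either way. A call with a gripper value outside its range is refused whole. "jaw" is the closure, from 0 (fully open) to 1 (shut), set as the call begins (left out, the last holds). The fingers move at their own pace and stop on an object; "grip_force" is the grip in N (left out, the last holds). Time passes only in rows, so rows that do not move let the fingers close. It gives the time, the measured TCP pose, the force and the opening at its end, in the units of the state.
- read_state(): the state, without advancing time (a new reading comes with each control period).
- camera(name): name is "scene" or "top" or "wrist"; returns the picture (400x640x3 uint8, red, green, blue); there is no depth.
- camera_info(name): a dict with "fovy" (degrees; the focal length in pixels is half the picture's height over the tangent of half this angle, whatever the lens; pixels are square), "cx", "cy" (the principal point, pixels), "camera_from_world" (4x4, takes a point from world to camera coordinates). Camera axes: x right, y up, looking along -z (the intrinsics and any distortion apply to the point x, -y, -z); pixel columns grow to the right and rows downward; lengths in mm; the calibration is good to about 2 mm. A picture is of the moment at which its call begins: read the wrist's pose just before it. camera_info takes no time and is no camera call; for the wrist camera it gives the pose at the moment of the call.
- sign_off(): hands the job in, once; it reports no verdict.
The state is a dict: "clock": time; "joints": joint angles; "qd": joint speeds; "effort": joint torques, N m; "eef_pos": TCP position; "eef_rot": TCP orientation; "wrist_force": force on the tool from outside, world axes, zero at the start; "moment": the same for the moment, N m; "finger_gap": finger opening in mm.
Only numpy, scipy, OpenCV 4.12 (cv2) and the standard library are available. Lean on these libraries where they do the work, as an engineer would, in place of code of your own. Each camera call takes 0.05 s, during which the arm holds its last target. There are 200 camera calls.

## Task

Two tilting pan rests stand propped up on the packing table. Take the empty, wider one by its grab bar, lift it up through its notches and past the top so that its pawl is thrown clear, then keep hold of the bar and lower the board until it lies flat, and let go. Leave the narrower rest with the meal tray propped as it is.

Things in the scene. Friction and masses are not known exactly. Their poses are not given: they have to be found in the camera images.
- wide: Wider, empty pan rest, fixed. Origin: table level. Its +x points from grab bar to hinge, y along hinge, z up. Bare plate 170 x 200, 8 thick, turns about a y line at x +100, z 85. Grab bar along y: round black free-turning grip 16 thick, 96 long, on two end arms, 54 mm open gap to the plate, 235 from the hinge: at board angle a its centre is x = 100 - 235 cos a, y 0, z = 85 + 235 sin a (mm).
- wide_board (a joint): Angle (rad) of the wide board above level: 0 lies flat, 1.22 is the upper stop. A pawl catches it at notches 0.36, 0.59 and 0.82; it starts resting in one. Raising it takes about 6 N at the bar, through all notches alike. The pawl stops it going down; once the pawl is thrown (board raised past about 1.0; 1.1 is safe) it sinks by its own weight unless held.
- wide_pawl (a joint): Lean (rad) of the pawl, an upright dark steel strut 69 mm long at the rest's right (-y) side, pivoting 40 mm above the table: 0 upright; about -0.3 leaning to the hinge, in a notch; positive leans towards the grab bar, clear of the notches. It is top-heavy: as the board passes about 1.0 the quadrant's end pushes it past 0 and it falls over to 0.9 and stays there.
- narrow_bar (a point): Centre of the grab bar of the narrower rest (plate 170 x 125, otherwise alike), which carries a lidded black meal tray 150 x 105 x 40 and is to be left as it is. Which side of the table each rest stands on changes.

How it is judged:
By the outcome, as a careful person would: the job done as asked, in the order asked, and still so for the second after the job is handed in, with the robot touching nothing.
It also fails if it takes over 42 s, if anything falls off the work surface, if the arm or the gripper's body presses on something with over 40 N, if the wrist force passes 120 N, or if a joint passes its speed limit or range.

## Working session

There is one attempt and no reset: what is moved stays moved. The work goes in short steps, Python scripts to look and compute and a tool call to move; the robot and the scene stay as the last step left them, time stands still between calls to the robot, and variables do not carry over. Pictures are saved under pics/ and viewed, on a budget of 10 in all, crops included, one or two more only if the job needs it, and the job is handed in when it is done.

Besides the shell and the picture viewer there is one more tool, called after "Call:" as name(argument=value, ...) on one line, values as JSON. drive_tool: Moves the arm, as the interface text tells. Its arguments: {"type":"object","properties":{"motion":{"type":"array","items":{"type":"number"}},"jaw":{"type":"number"},"grip_force":{"type":"number"}},"required":["motion"]}

```bash
mkdir -p pics; ls; python3 - <<'E'
from cell import *
import cv2,numpy as np
for n in("scene","top"):
    cv2.imwrite(f"pics/{n}0.png",camera(n)[:,:,::-1]); i=camera_info(n); print(n,i["fovy"],i["cx"],i["cy"],{k:v for k,v in i.items() if k not in("fovy","cx","cy","camera_from_world")}); print(np.round(np.array(i["camera_from_world"]),3).tolist())
s=read_state(); print(s)
E
```

```text
pics
scene 57.72719291917749 317.0041071714169 202.12620934779108 {}
[[0.882, 0.472, 0.009, -522.048], [-0.36, 0.661, 0.658, 135.995], [0.305, -0.584, 0.753, -1194.965], [0.0, 0.0, 0.0, 1.0]]
top 55.332627204655125 319.0123347123088 202.75197239018001 {}
[[0.004, -1.0, 0.023, -15.454], [0.989, 0.007, 0.148, -556.73], [-0.148, 0.022, 0.989, -776.795], [0.0, 0.0, 0.0, 1.0]]
{'clock': 0.1, 'joints': array([-1.33960425e+00,  3.00406345e-01,  1.52150959e+00,  1.31102688e-05,
        1.32070271e+00, -6.66222936e-02]), 'qd': array([ 5.37157432e-05, -8.77827628e-05, -1.59323525e-04, -1.10802932e-03,
       -1.74377492e-03, -6.20949088e-04]), 'effort': array([ 7.30574757e-04, -5.32645476e+01, -3.53283620e+01,  7.09515042e-02,
        2.35044683e-02, -4.26154634e-05]), 'eef_pos': array([ 161.32268319, -525.5656315 ,  204.95209316]), 'eef_rot': array([-3.14056979e+00, -8.09739719e-05,  2.97811081e-01]), 'wrist_force': array([-0.9829782 ,  0.11993411,  1.0593622 ]), 'moment': array([-0.02361819, -0.01373615,  0.01281591]), 'finger_gap': 93.67196101683307}
```

View pics/scene0.png

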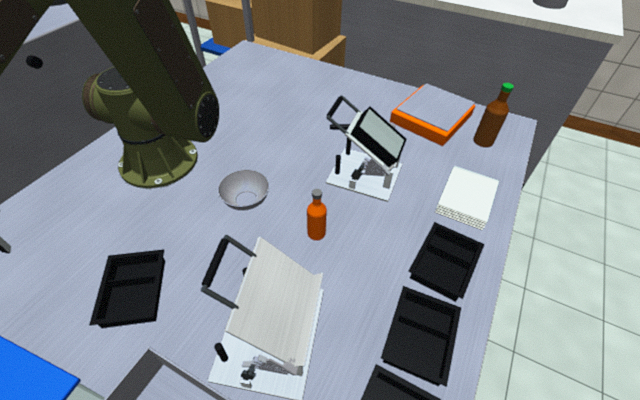

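View pics/top0.png

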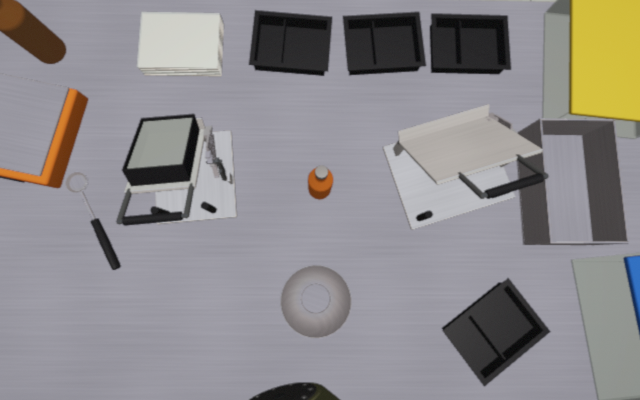

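The wide rest is on the right (robot −y). In the top view its bar runs from about (487,193) to (543,178), and in the scene view from about (228,240) to (207,290). The narrow rest with the tray is on the left. A grey bin stands just to the right of the wide bar. Next I triangulate the bar.

```bash
cat > h.py <<'E'
from cell import *
import cv2,numpy as np
def ray(i,p):
    f=200/np.tan(np.radians(i["fovy"]/2)); M=np.array(i["camera_from_world"]); R=M[:3,:3]
    d=R.T@np.array([(p[0]-i["cx"])/f,-(p[1]-i["cy"])/f,-1]); return -R.T@M[:3,3],d/np.linalg.norm(d)
def tri(a,b):
    (o,d),(q,e)=a,b; s=np.linalg.lstsq(np.c_[d,-e],q-o,rcond=None)[0]; A=o+s[0]*d;B=q+s[1]*e
    return (A+B)/2,np.linalg.norm(A-B)
def plane(r,z): return r[0]+r[1]*(z-r[0][2])/r[1][2]
def proj(i,P):
    f=200/np.tan(np.radians(i["fovy"]/2)); c=(np.array(i["camera_from_world"])@np.r_[P,1])[:3]
    return np.array([i["cx"]-f*c[0]/c[2],i["cy"]+f*c[1]/c[2]])
def blob(img,box,th):
    x0,y0,x1,y1=box; m=(img[y0:y1,x0:x1].max(2)<th).astype(np.uint8)
    n,l,st,c=cv2.connectedComponentsWithStats(m); k=1+np.argmax(st[1:,4])
    pts=np.argwhere(l==k)[:,::-1]+[x0,y0]
    r=cv2.minAreaRect(pts.astype(np.float32)); B=cv2.boxPoints(r)
    u=np.linalg.svd(pts-pts.mean(0),full_matrices=False)[2][0]; t=(pts-np.array(r[0]))@u
    c=np.array(r[0]); return c,c+u*t.min(),c+u*t.max(),r,st[k,4]
E
python3 - <<'E'
from h import *
I={n:cv2.imread(f"pics/{n}0.png") for n in("scene","top")}; C={n:camera_info(n) for n in I}
for th in(35,45,55):
    a=blob(I["scene"],(195,228,245,305),th);b=blob(I["top"],(478,165,550,202),th)
    print(th,a,b)
    ra=[ray(C["scene"],p) for p in a[:3]];rb=[ray(C["top"],p) for p in b[:3]]
    print("c",tri(ra[0],rb[0]));
    for j in(1,2):
        for k in (1,2):print(j,k,tri(ra[j],rb[k]))
for n,p in(("top",(384,148)),("top",(415,228)),("scene",(209,381)),("scene",(303,398)),("scene",(322,290))): print(n,p,plane(ray(C[n],p),6).round())
cv2.imwrite("pics/crop1.png",np.hstack([cv2.resize(I["scene"][225:400,185:345],None,fx=2.4,fy=2.4,interpolation=2),cv2.resize(I["top"][95:235,375:555],None,fx=2.2,fy=3,interpolation=2)]))
E
```

```text
35 (array([215.38661194, 262.00515747]), array([225.56897973, 238.81078142]), array([205.19978067, 285.20970086]), ((215.38661193847656, 262.0051574707031), (7.412027359008789, 50.665775299072266), 23.96249008178711), np.int32(342)) (array([527.40368652, 177.67889404]), array([539.89025052, 173.65908943]), array([514.90432796, 181.70281762]), ((527.4036865234375, 177.67889404296875), (3.4481749534606934, 26.24444007873535), 73.3007583618164), np.int32(59))
c (array([ 565.05276903, -329.34778748,  277.35270637]), np.float64(4.94265866201013))
1 1 (array([ 568.91833775, -311.29040745,  325.85651512]), np.float64(28.09440800486102))
1 2 (array([ 558.01911369, -294.52438231,  297.63343843]), np.float64(15.101588948973914))
2 1 (array([ 572.57716557, -364.06232874,  259.48053933]), np.float64(4.1630558615878055))
2 2 (array([ 560.59171416, -348.06194078,  224.49931904]), np.float64(20.947892173775838))
45 (array([215.27209473, 261.95065308]), array([225.46721441, 238.76571801]), array([205.07004783, 285.15134145]), ((215.2720947265625, 261.9506530761719), (7.951127052307129, 50.6614151000
[... 1105 characters left out ...]
59527587890625, 59.38523483276367), 73.3007583618164), np.int32(551))
c (array([ 560.98673603, -319.74049034,  260.78402047]), np.float64(7.6987808099946635))
1 1 (array([ 573.00687236, -311.39107453,  329.48697019]), np.float64(24.131085106555457))
1 2 (array([ 544.65540024, -271.14721873,  261.37828913]), np.float64(3.624699008540408))
2 1 (array([ 576.94418325, -365.52409724,  262.75489775]), np.float64(10.384847231091511))
2 2 (array([ 545.44520019, -327.10614232,  177.51706314]), np.float64(47.6414595302801))
top (384, 148) [ 691. -162.    6.]
top (415, 228) [ 507. -227.    6.]
scene (209, 381) [ 582. -453.    6.]
scene (303, 398) [ 768. -389.    6.]
scene (322, 290) [ 691. -160.    6.]
```

View pics/crop1.png

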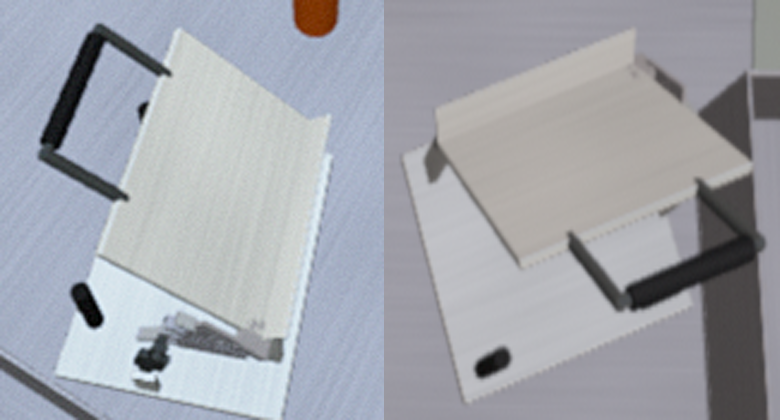

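```bash
python3 - <<'E'
from h import *
C={n:camera_info(n) for n in("scene","top")}
E=[]
for a,b in(((225.4,239.2),(486.5,194.3)),((205.4,285.8),(542,178.3))):
    P,e=tri(ray(C["scene"],a),ray(C["top"],b)); E.append(P); print(P.round(1),e.round(1))
E=np.array(E); d=E[0]-E[1]; c=E.mean(0); print("len",np.linalg.norm(d),"c",c.round(1),"yaw",np.arctan2(-d[0],d[1]))
yaw=.333; ex=np.array([np.cos(yaw),np.sin(yaw),0]); ey=np.array([-ex[1],ex[0],0])
base=np.array([637,-308,0.])
print("rel base centre",(c-base)@ex,(c-base)@ey)
for a in(.36,.59,.82): 
    o=c-ex*(100-235*np.cos(a)); print(a,85+235*np.sin(a),"origin",o.round(1),"centre-origin",((base-o)@ex).round(1))
E
```

```text
[ 540.7 -273.2  258.7] 2.4
[ 568.5 -365.9  256.3] 3.7
len 96.79652909617074 c [ 554.6 -319.6  257.5] yaw 0.29105937888110217
rel base centre -81.6877072998347 16.012132602526908
0.36 167.78444481964613 origin [ 667.9 -280.4  257.5] centre-origin -38.2
0.59 215.7448403845042 origin [ 644.6 -288.4  257.5] centre-origin -13.6
0.82 256.8192699858205 origin [ 611.6 -299.9  257.5] centre-origin 21.4
```

Call:
drive_tool(motion=[0,0,-15,-0.125,0,0,-15,-0.125,0,0,-15,-0.125,0,0,-15,-0.125,0,0,-15,-0.125,0,0,-15,-0.125,0,0,-15,-0.125,0,0,-15,-0.125], jaw=0.3, grip_force=30)

```text
clock: 0.77
eef_pos: [160.9, -523.9, 323.7]
eef_rot: [-3.135, -0.012, 1.301]
wrist_force: [0.1, 0.1, 0.4]
finger_gap: 65.7
```

Call:
drive_tool(motion=[0,0,0,-0.12,0,0,0,-0.12,0,0,0,-0.12,0,0,0,-0.12,0,0,0,-0.12,0,0,0,0])

```text
clock: 1.27
eef_pos: [161.0, -524.2, 326.1]
eef_rot: [3.14, -0.011, 1.933]
wrist_force: [-0.6, -0.3, 0.6]
finger_gap: 66.1
```

```bash
cat >> h.py <<'E'
from scipy.spatial.transform import Rotation as Ro
def toward(P,yaw=None):
    s=read_state(); R=Ro.from_euler("xyz",s["eef_rot"]).as_matrix(); d=np.array(P)-s["eef_pos"]
    print("clock",round(s["clock"],2),"pos",s["eef_pos"].round(1),"rot",s["eef_rot"].round(3),"tool shift",(R.T@d).round(1),"turn",None if yaw is None else round(s["eef_rot"][2]-yaw,3),"F",s["wrist_force"].round(1),"gap",round(s["finger_gap"],1))
E
python3 - <<'E'
from h import *
toward([555,-320,310],1.896)
C={n:camera_info(n) for n in("scene","top")}
print("bin",tri(ray(C["scene"],(150,350)),ray(C["top"],(519,243))))
E
```

```text
clock 1.27 pos [ 161.  -524.2  326.1] rot [ 3.14  -0.011  1.933] tool shift [ 51.4 440.7  17.3] turn 0.037 F [-0.6 -0.3  0.6] gap 66.1
bin (array([ 461.31478506, -456.6986309 ,   37.56592543]), np.float64(34.81588339933804))
```

Call:
drive_tool(motion=[4,36,0,0,4,36,0,0,4,36,0,0,4,36,0,0,4,36,0,0,4,36,0,0,4,36,0,0,4,36,0,0])

```text
clock: 1.93
eef_pos: [426.0, -393.4, 324.4]
eef_rot: [-3.141, -0.015, 1.886]
wrist_force: [0.2, -1.1, -0.5]
finger_gap: 66.0
```

Call:
drive_tool(motion=[4,36,0,0,4,36,0,0,4,30,0,0,4,15,0,0,0,0,0,0])

```text
clock: 2.35
eef_pos: [542.5, -334.5, 321.7]
eef_rot: [-3.139, -0.019, 1.868]
wrist_force: [-0.0, -0.8, -1.3]
finger_gap: 65.5
```

```bash
python3 - <<'E'
from h import *
toward([555,-320,310],1.896)
i=camera_info("wrist"); img=camera("wrist")[:,:,::-1]; cv2.imwrite("pics/w1.png",img)
for P in([540.7,-273.2,258],[568.5,-365.9,257]): print(proj(i,P))
E
```

```text
clock 2.35 pos [ 542.5 -334.5  321.7] rot [-3.139 -0.019  1.868] tool shift [10.  16.2 11.8] turn -0.028 F [-0.  -0.8 -1.3] gap 65.5
[341.54141168 139.32248185]
[339.25381767 251.6714803 ]
```

View pics/w1.png

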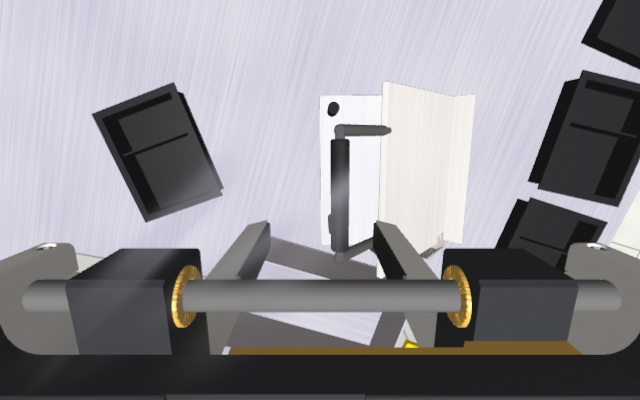

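The wrist view shows the grip from (340,140) to (340,250), within 1–2 px of my triangulated ends. It is parallel to the fingers' pads and the fingers straddle its line once shifted. Next I centre over it and descend.

Call:
drive_tool(motion=[5,8,6,0,5,8,6,0,0,0,0,0,0,0,0,0])

```text
clock: 2.73
eef_pos: [552.4, -321.4, 308.1]
eef_rot: [-3.138, -0.019, 1.859]
wrist_force: [0.0, 0.1, 0.4]
finger_gap: 65.9
```

```bash
python3 - <<'E'
from h import *
toward([554.6,-319.6,238.5],1.875)
E
```

```text
clock 2.73 pos [ 552.4 -321.4  308.1] rot [-3.138 -0.019  1.859] tool shift [-0.3  2.9 69.6] turn -0.016 F [0.  0.1 0.4] gap 65.9
```

Call:
drive_tool(motion=[0,1.5,20,-0.01,0,1.5,20,-0.005,0,0,15,0,0,0,12,0,0,0,4,0,0,0,0,0])

```text
clock: 3.23
eef_pos: [552.0, -322.1, 236.6]
eef_rot: [-3.14, -0.016, 1.868]
wrist_force: [0.8, -0.9, 0.3]
finger_gap: 65.8
```

Call:
drive_tool(motion=[0,0,0,0,0,0,0,0,0,0,0,0,0,0,0,0,0,0,0,0,0,0,0,0], jaw=1.0, grip_force=30)

```text
clock: 3.73
eef_pos: [552.2, -323.4, 240.8]
eef_rot: [3.14, -0.012, 1.866]
wrist_force: [-0.6, 0.1, -0.1]
finger_gap: 29.4
```

```bash
python3 - <<'E'
from h import *
toward([554.6,-319.6,238.5],1.875)
I=np.hstack([cv2.resize(camera("scene")[225:400,150:345,::-1],None,fx=2,fy=2),cv2.resize(camera("wrist")[100:400,200:500,::-1],(350,350))]); cv2.imwrite("pics/g1.png",I)
E
```

```text
clock 3.73 pos [ 552.2 -323.4  240.8] rot [ 3.14  -0.012  1.866] tool shift [2.9 3.4 2.3] turn -0.009 F [-0.6  0.1 -0.1] gap 29.4
```

View pics/g1.png

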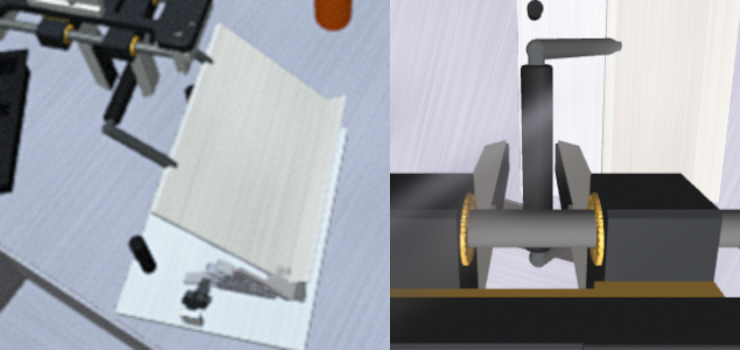

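The fingers straddle the grip near its middle and are still closing (gap 29 mm).

Call:
drive_tool(motion=[0,0,0.5,0,0,0,0.5,0,0,0,0.5,0,0,0,0,0,0,0,0,0,0,0,0,0])

```text
clock: 4.33
eef_pos: [553.8, -322.9, 241.0]
eef_rot: [3.136, -0.009, 1.868]
wrist_force: [2.0, 0.4, 1.5]
finger_gap: 15.3
```

```bash
python3 - <<'E'
from h import *
toward([554.6,-319.6,238.5],1.875)
E
```

```text
clock 4.33 pos [ 553.8 -322.9  241. ] rot [ 3.136 -0.009  1.868] tool shift [2.9 1.7 2.5] turn -0.007 F [2.  0.4 1.5] gap 15.3
```

Call:
drive_tool(motion=[0,7,-6,0,0,7,-6,0,0,7.5,-5.5,0,0,7.5,-5.5,0,0,0,0,0])

```text
clock: 4.75
eef_pos: [578.8, -314.9, 262.8]
eef_rot: [-3.138, -0.015, 1.866]
wrist_force: [-1.5, -0.6, 3.0]
finger_gap: 14.7
```

```bash
cat >> h.py <<'E'
G0=np.array([553.8,-322.9,241.0]); A0=.82; EX=np.array([np.cos(.305),np.sin(.305),0])
def arc(a,P0=G0): return P0+EX*235*(np.cos(A0)-np.cos(a))+np.array([0,0,235*(np.sin(a)-np.sin(A0))])
def est():
    p=read_state()["eef_pos"]; H=G0+EX*235*np.cos(A0)-[0,0,235*np.sin(A0)]; d=p-H
    print("angle est",np.arctan2(d[2],-d@EX).round(3),"radius",np.hypot(d[2],d@EX).round(1))
E
python3 - <<'E'
from h import *
est(); toward(arc(1.13),1.87)
E
```

```text
angle est 0.965 radius 235.5
clock 4.75 pos [ 578.8 -314.9  262.8] rot [-3.138 -0.015  1.866] tool shift [  0.5  33.8 -19.1] turn -0.004 F [-1.5 -0.6  3. ] gap 14.7
```

Call:
drive_tool(motion=[0,8,-5,0,0,8,-5,0,0,8,-4.5,0,0,8,-4.5,0,0,2,-1,0,0,0,0,0])

```text
clock: 5.25
eef_pos: [608.2, -305.5, 281.4]
eef_rot: [-3.129, -0.021, 1.864]
wrist_force: [-1.0, 1.4, 4.3]
finger_gap: 15.0
```

```bash
python3 - <<'E'
from h import *
est(); toward(arc(1.13),1.87)
I=np.hstack([cv2.resize(camera("scene")[225:400,150:345,::-1],None,fx=2,fy=2),cv2.resize(camera("wrist")[100:400,200:500,::-1],(350,350))]); cv2.imwrite("pics/g2.png",I)
E
```

```text
angle est 1.118 radius 236.0
clock 5.25 pos [ 608.2 -305.5  281.4] rot [-3.129 -0.021  1.864] tool shift [-0.2  2.9 -0.3] turn -0.006 F [-1.   1.4  4.3] gap 15.0
```

View pics/g2.png

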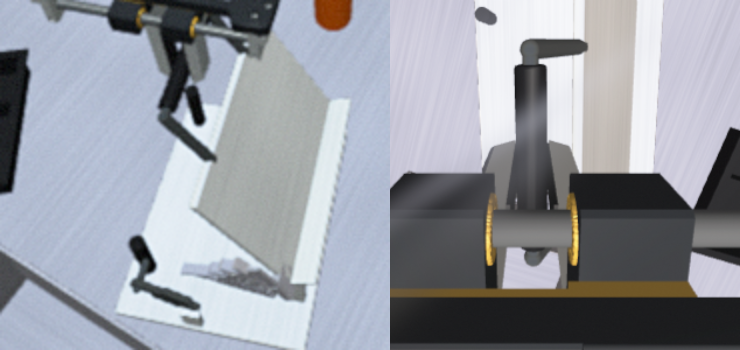

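The pawl has fallen over towards the grab bar and clear (lying near (165,290) in the crop), and the bar is still gripped. Next I plan the descent.

```bash
python3 - <<'E'
from h import *
a=1.118
while a>0.01:
    b=max(a-.07,0); print(round(b,2),"y",round(235*(np.cos(a)-np.cos(b)),1),"z",round(235*(np.sin(a)-np.sin(b)),1)); a=b
E
```

```text
1.05 y -14.5 z 7.7
0.98 y -14.0 z 8.7
0.91 y -13.3 z 9.7
0.84 y -12.6 z 10.6
0.77 y -11.8 z 11.4
0.7 y -11.0 z 12.2
0.63 y -10.1 z 13.0
0.56 y -9.2 z 13.6
0.49 y -8.2 z 14.2
0.42 y -7.2 z 14.8
0.35 y -6.1 z 15.3
0.28 y -5.1 z 15.6
0.21 y -4.0 z 16.0
0.14 y -2.8 z 16.2
0.07 y -1.7 z 16.4
0 y -0.5 z 16.0
```

Call:
drive_tool(motion=[0,-14.5,7.5,0,0,-14,8.5,0,0,-13.5,9.5,0,0,-12.5,10.5,0,0,0,0,0])

```text
clock: 5.77
eef_pos: [553.2, -322.9, 240.7]
eef_rot: [-3.132, -0.017, 1.864]
wrist_force: [0.5, -0.8, -3.7]
finger_gap: 15.6
```

```bash
python3 - <<'E'
from h import *
est(); toward(arc(.63),1.87); toward(arc(.5),1.87)
E
```

```text
angle est 0.817 radius 235.2
clock 5.77 pos [ 553.2 -322.9  240.7] rot [-3.132 -0.017  1.864] tool shift [ -1.1 -28.7  33.3] turn -0.006 F [ 0.5 -0.8 -3.7] gap 15.6
clock 5.77 pos [ 553.2 -322.9  240.7] rot [-3.132 -0.017  1.864] tool shift [ -1.7 -44.8  59.3] turn -0.006 F [ 0.5 -0.8 -3.7] gap 15.6
```

Call:
drive_tool(motion=[0,-11.5,11.5,0,0,-11,12,0,0,-10,13,0,0,0,0,0])

```text
clock: 6.1
eef_pos: [522.7, -332.7, 202.4]
eef_rot: [-3.137, -0.014, 1.863]
wrist_force: [-1.0, -1.6, -3.3]
finger_gap: 15.0
```

```bash
python3 - <<'E'
from h import *
est(); toward(arc(.35),1.87)
E
```

```text
angle est 0.604 radius 234.4
clock 6.1 pos [ 522.7 -332.7  202.4] rot [-3.137 -0.014  1.863] tool shift [ -1.1 -27.6  52.7] turn -0.007 F [-1.  -1.6 -3.3] gap 15.0
```

Call:
drive_tool(motion=[0,-9,13,0,0,-7.5,13.5,0,0,-6.5,14,0,0,-5,14,0,0,0,0,0])

```text
clock: 6.52
eef_pos: [496.7, -341.0, 147.3]
eef_rot: [-3.141, -0.011, 1.863]
wrist_force: [2.1, -0.4, -3.8]
finger_gap: 15.1
```

```bash
python3 - <<'E'
from h import *
est(); toward(arc(.1),1.87); toward(arc(.0),1.87)
E
```

```text
angle est 0.341 radius 233.7
clock 6.52 pos [ 496.7 -341.   147.3] rot [-3.141 -0.011  1.863] tool shift [ -0.6 -13.6  54.6] turn -0.007 F [ 2.1 -0.4 -3.8] gap 15.1
clock 6.52 pos [ 496.7 -341.   147.3] rot [-3.141 -0.011  1.863] tool shift [ -0.9 -14.7  78.1] turn -0.007 F [ 2.1 -0.4 -3.8] gap 15.1
```

Call:
drive_tool(motion=[0,-5.5,14,0,0,-4,14,0,0,-3,14,0,0,-1.5,14,0,0,0,0,0])

```text
clock: 6.93
eef_pos: [485.6, -344.5, 91.4]
eef_rot: [3.139, -0.009, 1.863]
wrist_force: [-1.5, -1.2, -3.5]
finger_gap: 14.9
```

```bash
python3 - <<'E'
from h import *
est(); toward(arc(.0),1.87)
E
```

```text
angle est 0.096 radius 232.9
clock 6.93 pos [ 485.6 -344.5   91.4] rot [ 3.139 -0.009  1.863] tool shift [-0.1 -3.2 22.2] turn -0.007 F [-1.5 -1.2 -3.5] gap 14.9
```

Call:
drive_tool(motion=[0,-0.5,8,0,0,-0.5,7,0,0,0,4,0,0,0,2,0,0,0,0,0])

```text
clock: 7.35
eef_pos: [484.8, -344.8, 71.3]
eef_rot: [3.141, -0.01, 1.863]
wrist_force: [-5.2, 0.1, -0.4]
finger_gap: 15.3
```

Call:
drive_tool(motion=[0,0,2,0,0,0,2,0,0,0,0,0])

```text
clock: 7.6
eef_pos: [484.8, -344.8, 71.8]
eef_rot: [-3.142, -0.01, 1.863]
wrist_force: [-4.5, -0.0, -3.7]
finger_gap: 15.3
```

```bash
python3 - <<'E'
from h import *
est(); toward(arc(.0),1.87)
I=np.hstack([cv2.resize(camera("scene")[225:400,150:345,::-1],None,fx=2,fy=2),cv2.resize(camera("top")[95:270,375:570,::-1],None,fx=2,fy=2)]); cv2.imwrite("pics/g3.png",I)
E
```

```text
angle est 0.011 radius 232.7
clock 7.6 pos [ 484.8 -344.8   71.8] rot [-3.142 -0.01   1.863] tool shift [ 0.2 -2.3  2.6] turn -0.007 F [-4.5 -0.  -3.7] gap 15.3
```

View pics/g3.png

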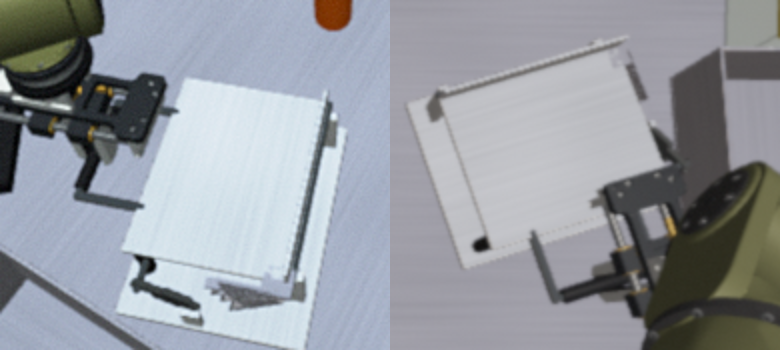

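The board looks about level. I press a little further to confirm it has reached its stop.

Call:
drive_tool(motion=[0,0,4,0,0,0,4,0,0,0,4,0])

```text
clock: 7.95
eef_pos: [485.1, -345.3, 67.8]
eef_rot: [3.141, -0.008, 1.863]
wrist_force: [-18.8, 10.3, 32.6]
finger_gap: 15.0
```

Call:
drive_tool(motion=[0,0,-1.5,0,0,0,0,0])

```text
clock: 8.12
eef_pos: [484.8, -344.9, 71.2]
eef_rot: [-3.141, -0.008, 1.863]
wrist_force: [-2.7, -2.0, -3.8]
finger_gap: 15.0
```

Call:
drive_tool(motion=[0,0,0,0,0,0,0,0,0,0,0,0,0,0,0,0], jaw=0.5)

```text
clock: 8.45
eef_pos: [486.6, -345.0, 72.9]
eef_rot: [3.139, -0.006, 1.863]
wrist_force: [-0.1, -1.1, -0.3]
finger_gap: 38.3
```

```bash
python3 - <<'E'
from h import *
est(); toward(arc(.0),1.87)
E
```

```text
angle est 0.016 radius 231.1
clock 8.45 pos [ 486.6 -345.    72.9] rot [ 3.139 -0.006  1.863] tool shift [ 0.9 -4.   3.7] turn -0.007 F [-0.1 -1.1 -0.3] gap 38.3
```

Released with no force. I rise straight up, pausing to let the fingers finish, then back away.

Call:
drive_tool(motion=[0,-1,0,0,0,0,0,0,0,0,-10,0,0,0,-15,0,0,0,-20,0,0,0,-25,0,0,0,-30,0,0,0,-30,0])

```text
clock: 9.12
eef_pos: [483.8, -344.5, 204.5]
eef_rot: [-3.139, -0.015, 1.863]
wrist_force: [-0.8, 0.1, -0.3]
finger_gap: 47.0
```

Call:
drive_tool(motion=[0,-20,-25,0,0,-30,-15,0,0,-30,0,0,0,-30,0,0,0,-30,0,0,0,-30,0,0,0,-20,0,0,0,0,0,0])

```text
clock: 9.78
eef_pos: [296.4, -401.6, 261.1]
eef_rot: [3.137, 0.002, 1.867]
wrist_force: [0.7, -0.9, 0.6]
finger_gap: 47.3
```

```bash
python3 - <<'E'
from h import *
toward(arc(.0),1.87)
a=camera("scene")[:,:,::-1]; b=camera("top")[:,:,::-1]; cv2.imwrite("pics/f_s.png",a);cv2.imwrite("pics/f_t.png",b)
t0=cv2.imread("pics/top0.png"); s0=cv2.imread("pics/scene0.png")
print("narrow diff top",np.abs(b[100:230,110:240].astype(int)-t0[100:230,110:240]).mean(),"scene",np.abs(a[90:200,320:410].astype(int)-s0[90:200,320:410]).mean())
cv2.imwrite("pics/f.png",np.hstack([cv2.resize(a[85:400,145:415],None,fx=1.4,fy=1.4,interpolation=2),cv2.resize(b[95:310,375:580],(400,441),interpolation=2)]))
E
```

```text
clock 9.78 pos [ 296.4 -401.6  261.1] rot [3.137e+00 2.000e-03 1.867e+00] tool shift [ -0.2 193.5 192.9] turn -0.003 F [ 0.7 -0.9  0.6] gap 47.3
narrow diff top 0.6358382642998027 scene 3.636868686868687
```

View pics/f.png

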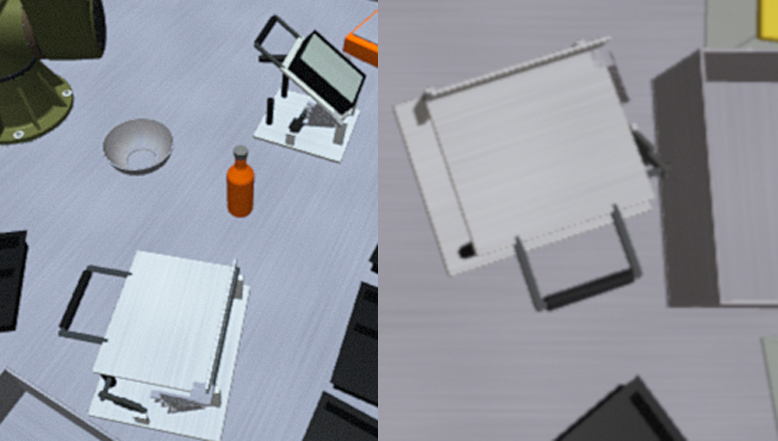

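The view shows the wide board level, its bar free at about (590,290) in the right half, and the pawl lying over. The narrow rest still carries its tray. One last numeric check before handing in.

```bash
python3 - <<'E'
from h import *
C={n:camera_info(n) for n in("scene","top")}
for a,b in(((206.4,278),(460.6,243.7)),((189.3,323),(506.7,229))):
    P,e=tri(ray(C["scene"],a),ray(C["top"],b)); print("bar end",P.round(1),e.round(1))
s0,s1=[cv2.imread(f) for f in("pics/scene0.png","pics/f_s.png")]
for s in(s0,s1): print(blob(s,(325,92,350,125),60)[0], blob(s,(345,105,410,175),60)[0])
d=np.abs(s0.astype(int)-s1).max(2)[90:200,320:410]; print(np.percentile(d,[50,90,99]), np.abs(s0.astype(int)-s1)[90:130,420:520].mean())
E
```

```text
bar end [ 468.7 -295.7   88.7] 0.4
bar end [ 500.4 -393.5   82.3] 2.8
[336.23071289 105.4069519 ] [379.43469238 137.07310486]
[336.05941772 105.93302155] [379.56866455 136.92022705]
[ 5.  9. 13.] 3.7459166666666666
```

The bar centre is at z ≈ 85.5 mm (85 means flat). The narrow rest's picture matches its first one to within camera noise.

```bash
python3 -c "
from cell import *
print(sign_off())"
```

```text
the job is handed in; nothing more can be done
None
```

The wide rest's board now lies flat and I have handed the job in, at about 10 s on the robot clock. I found the rest on the robot's right, resting in the 0.82 notch. I gripped its bar, raised the board to about 1.12 rad, and lowered it to its stop with the bar still held. Then I opened the jaws, rose clear and backed away.

**Last checks**
- **Pawl:** the camera showed it thrown over towards the grab bar, and the board came down past all the notches without catching.
- **Board:** the bar centre triangulated at z ≈ 85.5 mm, where 85 mm is flat. The two bar ends read 88.7 and 82.3 mm, which is within what I could pick from the pixels.
- **Narrow rest:** the rest and its tray look the same as at the start; what I measured moved about half a pixel or less.
- **Forces:** the wrist force was near zero after release. The highest reading was about 39 N in total (33 N of it vertical), when I pressed the held bar onto its stop to confirm it was down.

No check failed. The tool-position estimate of the final angle read 0.01 rad.

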